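Lock the slide cassettes into the packing frame

TASK

Stand the spare cassette (green strip) upright in the metal packing frame, in the open place at the end of the row nearest the sloping dark wall, and close the row up against the plain stop at the other end. Then put the blue wedge, narrow end down and slope to slope, into the last gap between that cassette and the sloping wall, and press it down firmly until it jams and holds the whole row tight without you. The yellow wedge is too thick for this frame; leave it and the other things on the bench where they are.

Things in the scene. Friction and masses are not known exactly. Their poses are not given: they have to be found in the camera images.
- frame: aluminium packing frame fixed to the bench, base 96 (x) x 146 (y) x 8 mm; origin: centre of its underside. The row runs along y on its floor (8 mm above the bench) between side rails 10 mm high, 6 thick, inner faces 63 mm apart. At -y a plain upright stop (inner face at y = -55 mm), at +y a dark wall leaning outward 1 mm per 6 mm of height; both 46 mm above the floor and 70 mm wide (x).
- row_stop (a point): foot of the plain stop's inner face, on the frame's floor at the middle of its width; axes as the frame: +y along the row to the sloping wall. With the row closed up the cassettes' centres are 9, 27, 45 and 63 mm from it along y.
- wall_foot (a point): foot of the dark sloping wall's inner face, on the frame's floor at mid-width; 88.7 mm from row_stop along +y. With all four cassettes (72 mm) closed up the last gap is 16.7 mm wide at the floor and 24.4 mm at the top.
- cassette_1: first from the stop, already in the frame but loosely spaced (gaps of 0.3 to 3 mm): standing slide cassette, a solid light-grey block 60 (x) x 18 (y) x 46 (z) mm with dark windows on its two broad faces and a white strip on top; about 70 g; the same either way round. Origin: centre of its underside.
- cassette_2: second from the stop, already in the frame but loosely spaced (gaps of 0.3 to 3 mm): standing slide cassette, a solid light-grey block 60 (x) x 18 (y) x 46 (z) mm with dark windows on its two broad faces and a white strip on top; about 70 g; the same either way round. Origin: centre of its underside.
- cassette_3: third from the stop, already in the frame but loosely spaced (gaps of 0.3 to 3 mm): standing slide cassette, a solid light-grey block 60 (x) x 18 (y) x 46 (z) mm with dark windows on its two broad faces and a white strip on top; about 70 g; the same either way round. Origin: centre of its underside.
- cassette_4: the spare, on the bench at the start: standing slide cassette, a solid light-grey block 60 (x) x 18 (y) x 46 (z) mm with dark windows on its two broad faces and a green strip on top; about 70 g; the same either way round. Origin: centre of its underside.
- blue_wedge: the right wedge, blue plastic, about 80 g, standing on its narrow end: 60 wide (x), 40 high (z) plus the ridge; 18 mm thick (y) at the underside, 24.7 at the top (1 per 6 mm). Upright face at y = -9 mm goes against the cassette, sloping +y face against the sloping wall, so in place its axes match the frame's. Flat upright ends (x = +-30 mm) to grip. Origin: centre of underside.
- blue_wedge_top (a point): middle of the top of its ridge (40 x 14 x 8 mm), the place to press; 48 mm above its underside, 3.4 mm to +y of its origin. With the row closed up the wedge starts to bind when its underside is about 8 mm above the frame's floor (body about level with the cassettes' tops); pressing with about 15 to 20 N then jams it.
- yellow_wedge: wrong wedge, yellow, the same shape but 10 mm thicker (28 mm at its underside); stays on the bench. Origin: centre of its underside.
- reagent_bottle: amber reagent bottle, 48 mm across and 85 mm high, bystander. Origin: centre of its underside.
- small_jar: clear jar with a red cap, 44 mm across and 50 mm high, bystander. Origin: centre of its underside.
- slide_box: white slide box 95 x 85 x 30 mm, bystander. Origin: centre of its underside.

How it is judged:
On the way, in this order (a step that is already met when the one before it is completed fails the run):
1. the spare cassette stands on the frame's floor between the third cassette and the sloping wall (x of cassette_4 in the frame of row_stop between -0.004 and 0.004 m and z of cassette_4 in the frame of row_stop between -0.003 and 0.003 m and angle between cassette_4's own z axis and vertical below 0.06 rad and y of cassette_4 in the frame of row_stop between 0.055 and 0.082 m), for 0.2 s.
2. the blue wedge is in the gap, its underside below the cassettes' tops (x of blue_wedge in the frame of row_stop between -0.006 and 0.006 m and y of blue_wedge in the frame of row_stop between 0.07 and 0.092 m and z of blue_wedge in the frame of row_stop below 0.042 m), for 0.1 s.
At the end, for the whole second after the job is handed in: Four cassettes upright (0.06 rad) on the frame floor (3 mm; 4 mm sideways), spare within 65.5 mm of the stop; blue wedge between spare and sloping wall, upright (0.08 rad), centred to 5 mm, underside under 14 mm above the floor, at rest, pressing the spare with over 5 N by itself (x of cassette_1 in the frame of row_stop between -0.004 and 0.004 m and z of cassette_1 in the frame of row_stop between -0.003 and 0.003 m and angle between each of cassette_1, cassette_2, cassette_3, cassette_4's own z axis and vertical below 0.06 rad and x of cassette_2 in the frame of row_stop between -0.004 and 0.004 m and z of cassette_2 in the frame of row_stop between -0.003 and 0.003 m and x of cassette_3 in the frame of row_stop between -0.004 and 0.004 m and z of cassette_3 in the frame of row_stop between -0.003 and 0.003 m and x of cassette_4 in the frame of row_stop between -0.004 and 0.004 m and z of cassette_4 in the frame of row_stop between -0.003 and 0.003 m and y of cassette_4 in the frame of row_stop below 0.0655 m and x of blue_wedge in the frame of row_stop between -0.005 and 0.005 m and z of blue_wedge in the frame of row_stop between -0.003 and 0.014 m and angle between blue_wedge's own z axis and vertical below 0.08 rad and contact force between blue_wedge and cassette_4 above 5 N and linear speed of blue_wedge below 0.01 m/s); the robot touches nothing.
It fails at once if the yellow wedge, bottle, jar or slide box is shifted by more than 30 mm or toppled (distance of any of yellow_wedge, reagent_bottle, small_jar, slide_box from where it was at the start of the episode above 0.03 m or angle between any of yellow_wedge, reagent_bottle, small_jar, slide_box's own z axis and vertical above 0.5 rad).
It also fails if it takes over 67 s, if anything falls off the work surface, if the arm or the gripper's body presses on something with over 40 N, if the wrist force passes 120 N, or if a joint passes its speed limit or range.

ROBOT

A 6-joint arm with a two-finger parallel gripper is mounted at the origin on the work surface. World frame = base frame: x ahead of the robot, y to its left, z up, the work surface at z = 0. Lengths are in m, angles in rad, forces in N, time in s.
With the tool pointing down it reaches from about 0.225 to 0.875 m from the base axis. Payload 3.4 kg.
Tool frame: the origin (TCP) lies at the very end of the fingers, on their centre line; the grasp point (between the pads) lies 19 mm behind it; z points along the fingers, x is the direction in which the jaws open and shut, and the axes are right-handed (so a half turn about z gives the same grasp; the last joint's range is limited). The gripper opens to 85 mm and grips with 20 to 120 N. Pads are 22 mm wide; open, the fingers measure 114 mm over their backs; the gripper's body (76 mm by 85 mm) begins 54 mm behind the grasp point. The pads swing forward as they close: fully open they stand 13 mm farther back than shut.
Start: joints at [1.186, 0.276, 1.505, -0, 1.361, -0.121], TCP at [0.15, 0.555, 0.231] pointing down, gripper open.
Joint ranges: [-2.89, 2.89], [-0.75, 2.08], [0.22, 2.7], [-1.18, 4.32], [0.11, 2.71], [-2.7, 2.7]. Speed limits (rad/s): [2.57, 2.57, 3.14, 3.14, 3.14, 3.14].

INTERFACE

Orientations are given as a unit quaternion [w, x, y, z].
In Python, from rig import manip gives the robot as it stands.
- The arm moves only by the tool carry_out, never from a script. Its argument "series" is a list of rows, each a list of 2 entries, a list of its own where there are three numbers: the shift along the tool's x, y, z in mm, then the turn about the tool's z in degrees. A call has 1 to 10 rows; each row shifts and turns the pose as measured when the row begins, along the tool's axes as they then stand; what a row does not reach is not made up. A row lasts 1/12 s, in which the tool goes at most 41.7 mm and 7.16 degrees, less where a joint would pass 70% of its speed; a pose out of reach is approached as far as the arm can. A call is refused whole if a number of a shift passes 41.7 or a number of a turn 7.16, either way. A call with a gripper value outside its range is refused whole. "fingers" is the finger opening in mm, from 0 to 85.4, set as the call begins (left out, the last holds). The fingers move at their own pace and stop on an object; "squeeze" is the grip in N (left out, the last holds). Time passes only in rows, so rows that do not move let the fingers close. It gives the time, the measured TCP pose, the force and the opening at its end, in the units of the state.
- manip.get_state(): the state, without advancing time (a new reading comes with each control period).
- manip.get_image(name): name is "side" or "top" or "wrist"; returns a dict with "frame" (384x512x3 uint8, blue, green, red), "K" (3x3 intrinsics, pixels), "rvec" (rotation vector, rad) and "tvec" (3), from world to camera coordinates, as OpenCV has them; the wrist camera has in their place "mount" (4x4, takes a point from camera to tool coordinates, whose origin is the TCP and whose axes are the tool frame's). Camera axes: x right, y down, z forward; pixel columns grow to the right and rows downward; lengths in m; the calibration is good to about 2 mm. A picture is of the moment at which its call begins: read the wrist's pose just before it. There is no depth.
- manip.sign_off(): hands the job in, once; it reports no verdict.
The state is a dict: "clock": time; "qpos": joint angles; "qd": joint speeds; "effort": joint torques, N m; "position": TCP position; "ee_rot": TCP orientation; "contact_force": force on the tool from outside, world axes, zero at the start; "moment": the same for the moment, N m; "width": finger opening in m.
Only numpy, scipy, OpenCV 4.12 (cv2) and the standard library are available. Lean on these libraries where they do the work, as an engineer would, in place of code of your own. Each camera call takes 0.05 s, during which the arm holds its last target. There are 200 camera calls.

## Working session

There is one attempt and no reset: what is moved stays moved. The work goes in short steps, Python scripts to look and compute and a tool call to move; the robot and the scene stay as the last step left them, time stands still between calls to the robot, and variables do not carry over. Pictures are saved under pics/ and viewed, about 8 in all and at most 12, crops included, and the job is handed in when it is done.

Besides the shell and the picture viewer there is one more tool, called after "Call:" as name([rows], argument=value, ...), one row to a line, values as JSON. carry_out: Moves the arm, as the interface text tells. Its arguments: {"type":"object","properties":{"series":{"type":"array","items":{"type":"array"}},"fingers":{"type":"number"},"squeeze":{"type":"number"}},"required":["series"]}

```bash
mkdir -p pics; ls
python3 - <<'E'
from rig import manip
import cv2,numpy as np
s=manip.get_state();print({k:np.round(v,3) for k,v in s.items()})
for n in("top","side"):
    d=manip.get_image(n);cv2.imwrite(f"pics/{n}0.png",d["frame"]);print(n,d["K"],d["rvec"],d["tvec"])
    np.savez(f"{n}0.npz",**d)
    print(-cv2.Rodrigues(np.array(d["rvec"]))[0].T@np.array(d["tvec"]).ravel())
a=cv2.imread("pics/top0.png");b=cv2.imread("pics/side0.png")
cv2.imwrite("pics/both.png",cv2.resize(np.vstack([a,b]),None,fx=.78,fy=.78))
E
```

```text
pics
{'clock': np.float64(0.0), 'qpos': array([ 1.186,  0.277,  1.506,  0.   ,  1.361, -0.121]), 'qd': array([ 0.   ,  0.001,  0.002,  0.001, -0.   ,  0.   ]), 'effort': array([-0.0000e+00, -4.1678e+01, -2.4580e+01, -0.0000e+00,  1.1000e-02,
        0.0000e+00]), 'position': array([0.15 , 0.555, 0.23 ]), 'ee_rot': array([ 0.   ,  0.794,  0.608, -0.001]), 'contact_force': array([-0.119,  0.181, -0.447]), 'moment': array([-0.03 , -0.018, -0.066]), 'width': np.float64(0.085)}
top [[438.35827262   0.         254.85605403]
 [  0.         438.35827262 193.90450616]
 [  0.           0.           1.        ]] [ 2.11522292 -2.1303587   0.19556941] [0.07755922 0.6181565  0.9385855 ]
[0.43436344 0.07148676 1.03696368]
side [[356.60574787   0.         252.71233625]
 [  0.         356.60574787 192.85445501]
 [  0.           0.           1.        ]] [ 0.3800013  -2.76364962  1.1699762 ] [0.61958981 0.13210939 0.93784452]
[0.42974254 0.72783373 0.75264613]
```

View pics/top0.png

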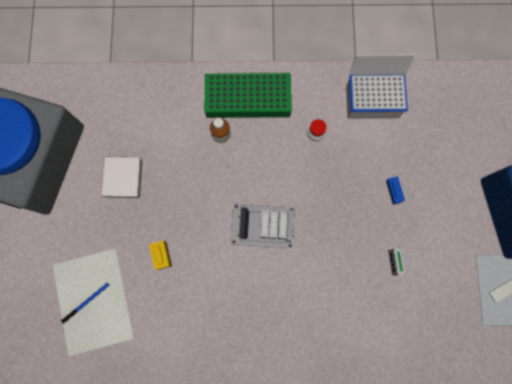

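View pics/side0.png

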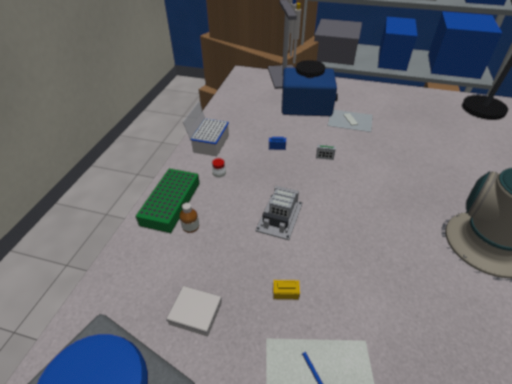

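```bash
cat > h.py <<'E'
import numpy as np,cv2
from scipy.spatial.transform import Rotation as R
def cam(d):
    Rm=cv2.Rodrigues(np.array(d["rvec"],float))[0];return np.array(d["K"]),Rm,np.array(d["tvec"],float).ravel()
def wcam(d,s):  # wrist: world->cam
    q=s["ee_rot"];T=np.eye(4);T[:3,:3]=R.from_quat([q[1],q[2],q[3],q[0]]).as_matrix();T[:3,3]=s["position"]
    M=np.linalg.inv(T@np.array(d["mount"]));return np.array(d["K"]),M[:3,:3],M[:3,3]
def ray(c,p):
    K,Rm,t=c;d=Rm.T@np.linalg.inv(K)@np.array([p[0],p[1],1.]);return -Rm.T@t,d
def plane(c,p,z):
    o,d=ray(c,p);return o+d*(z-o[2])/d[2]
def proj(c,X):
    K,Rm,t=c;x=K@(Rm@np.array(X)+t);return x[:2]/x[2]
def tri(c1,p1,c2,p2):
    o1,d1=ray(c1,p1);o2,d2=ray(c2,p2);A=np.stack([d1,-d2],1);k=np.linalg.lstsq(A,o2-o1,rcond=None)[0]
    a=o1+k[0]*d1;b=o2+k[1]*d2;return (a+b)/2,np.linalg.norm(a-b)
E
python3 - <<'E'
from h import *
c={}
for n in("top","side"):
    d=dict(np.load(f"{n}0.npz"));c[n]=cam(d);f=d["frame"];h=cv2.cvtColor(f,cv2.COLOR_BGR2HSV)
    for nm,lo,hi in(("blue",(105,180,60),(125,255,255)),("yellow",(20,180,100),(32,255,255)),("green",(45,60,60),(90,255,255)),("red",(0,180,80),(6,255,255))):
        m=cv2.inRange(h,lo,hi);k,l,st,ce=cv2.connectedComponentsWithStats(m)
        for i in range(1,k):
            if 8<st[i,4]<900: print(n,nm,st[i],ce[i].round(1),plane(c[n],ce[i],.045).round(3))
T=c["top"]
for nm,p in dict(wallL=(244,223),frameTL=(233,206),frameTR=(294,208),frameBL=(232,245),frameBR=(294,246),cass4=(397,262),bottle=(220,128),box=(122,177)).items(): print(nm,plane(T,p,.008).round(3))
print(proj(T,(.15,.555,.23)),proj(T,(0,0,0)),proj(c["side"],(0,0,0)))
for n,b in(("top",(225,195,305,255)),("top",(375,165,415,285)),("side",(250,180,310,240))):pass
a=dict(np.load("top0.npz"))["frame"];b=dict(np.load("side0.npz"))["frame"]
g=lambda im,x,y,w,h,k:cv2.resize(im[y:y+h,x:x+w],(w*k,h*k),interpolation=cv2.INTER_CUBIC)
cv2.imwrite("pics/crop.png",np.hstack([g(a,225,195,80,60,4),np.pad(g(a,375,170,40,60,4),((0,0),(0,0),(0,0))),g(a,375,230,40,60,4)]))
from rig import manip
d=manip.get_image("wrist");print(d["K"],d["mount"])
E
```

```text
top blue [350  80  54  31  87] [366.7 104. ] [ 0.838 -0.196  0.045]
top blue [507 167   5  18  54] [509.6 173.8] [ 0.664 -0.518  0.045]
top blue [388 178  16  25 251] [395.2 189.9] [ 0.628 -0.25   0.045]
top blue [ 76 285  32  26  64] [ 90.7 297.6] [0.391 0.437 0.045]
top yellow [150 242  20  27 386] [159.5 255. ] [0.483 0.288 0.045]
top green [226 115  64   2  64] [257.5 116. ] [0.81  0.066 0.045]
top green [397 252   6  19  52] [399.6 261.3] [ 0.465 -0.249  0.045]
top red [311 120  15  15 182] [317.8 127.2] [ 0.781 -0.077  0.045]
side blue [467   0  38   4 107] [487.6   1. ] [-0.317 -2.041  0.045]
side blue [285  69  50  20 590] [308.7  80. ] [ 0.596 -0.697  0.045]
side blue [270 138  15  10 137] [277.2 142.5] [ 0.624 -0.229  0.045]
side blue [304 354  18  30  64] [312.2 368.8] [0.397 0.456 0.045]
side yellow [274 281  25  14 344] [286.1 287.4] [0.481 0.299 0.045]
side green [170 219   9  14  14] [173.9 225.5] [0.802 0.198 0.045]
side red [213 159  11   9  67] [218.  162.9] [ 0.778 -0.075  0.045]
wallL [0.558 0.099 0.008]
frameTL [0.599 0.125 0.008]
frameTR [ 0.593 -0.019  0.008]
frameBL [0.507 0.127 0.008]
frameBR [ 0.504 -0.017  0.008]
cass4 [ 0.465 -0.255  0.008]
bottle [0.794 0.158 0.008]
box [0.672 0.393 0.008]
[-28.50319407 449.53123562] [291.07941945 482.60917298] [488.30499917 243.08769502]
[[268.97770505   0.         260.62420617]
 [  0.         268.97770505 192.79166548]
 [  0.           0.           1.        ]] [[ 9.99999735e-01 -7.26792552e-04 -3.91067096e-05  8.00768317e-04]
 [ 7.06049838e-04  9.55605442e-01  2.94648504e-01 -7.53489048e-02]
 [-1.76777753e-04 -2.94648453e-01  9.55605702e-01 -1.42341872e-01]
 [ 0.00000000e+00  0.00000000e+00  0.00000000e+00  1.00000000e+00]]
```

View pics/crop.png

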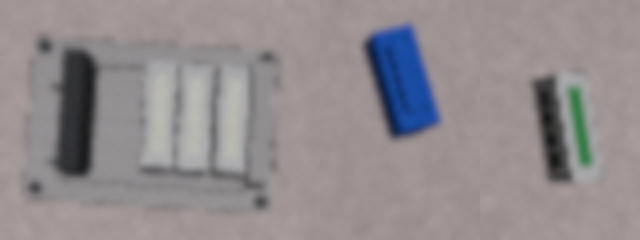

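```bash
cat >> h.py <<'E'
def pose(s):
    q=s["ee_rot"];return np.array(s["position"]),R.from_quat([q[1],q[2],q[3],q[0]])
def yawof(r): x=r.as_matrix()[:,0];return np.degrees(np.arctan2(x[1],x[0]))
def plan(s,tgt,yaw,step=40,tstep=7):
    p,r=pose(s);dy=yaw-yawof(r);dy=(dy+90)%180-90;turn=-dy
    d=(np.array(tgt)-p)*1000;n=int(max(np.ceil(np.linalg.norm(d)/step),np.ceil(abs(turn)/tstep),1))
    rows=[]
    for i in range(n):
        ri=r*R.from_euler('z',turn*i/n,degrees=True)
        rows.append([[round(float(v),1) for v in ri.inv().apply(d/n)],round(float(turn/n),2)])
    print("n",n,"turn",round(turn,1));print(str(rows).replace(" ",""))
E
python3 -c "
from h import *;from rig import manip
plan(manip.get_state(),(.465,-.25,.15),13)"
```

```text
n 22 turn 61.9
[[[-31.6,23.4,3.7],2.81],[[-30.4,24.9,3.7],2.81],[[-29.1,26.4,3.7],2.81],[[-27.8,27.8,3.7],2.81],[[-26.4,29.1,3.7],2.81],[[-24.9,30.3,3.7],2.81],[[-23.4,31.5,3.7],2.81],[[-21.9,32.6,3.7],2.81],[[-20.2,33.7,3.7],2.81],[[-18.5,34.6,3.7],2.81],[[-16.8,35.5,3.7],2.81],[[-15.1,36.3,3.7],2.81],[[-13.3,37.0,3.7],2.81],[[-11.4,37.6,3.7],2.81],[[-9.6,38.1,3.7],2.81],[[-7.7,38.5,3.7],2.81],[[-5.8,38.9,3.7],2.81],[[-3.9,39.1,3.7],2.81],[[-2.0,39.2,3.7],2.81],[[-0.0,39.3,3.7],2.81],[[1.9,39.2,3.7],2.81],[[3.8,39.1,3.7],2.81]]
```

Call:
carry_out([
  [[-32,23,4],2.8],
  [[-30,25,4],2.8],
  [[-29,26,4],2.8],
  [[-28,28,4],2.8],
  [[-26,29,4],2.8],
  [[-25,30,4],2.8],
  [[-23,32,4],2.8],
  [[-22,33,4],2.8],
  [[-20,34,4],2.8],
  [[-19,35,4],2.8],
], fingers=85)

```text
clock: 0.98
position: [0.2931, 0.1814, 0.185]
ee_rot: [-0.001, 0.919, 0.395, 0.001]
contact_force: [1.0, 0.6, 0.3]
width: 0.0854
```

Call:
carry_out([
  [[-17,36,4],2.8],
  [[-15,36,4],2.8],
  [[-13,37,4],2.8],
  [[-11,38,4],2.8],
  [[-10,38,4],2.8],
  [[-8,39,4],2.8],
  [[-6,39,4],2.8],
  [[-4,39,4],2.8],
  [[-2,39,4],2.8],
  [[0,39,4],2.8],
])

```text
clock: 1.82
position: [0.4309, -0.2069, 0.143]
ee_rot: [-0.002, 0.989, 0.146, 0.004]
contact_force: [1.0, 1.2, 0.5]
width: 0.0851
```

```bash
python3 -c "
from h import *;from rig import manip
plan(manip.get_state(),(.465,-.25,.15),13)"
```

```text
n 2 turn 3.8
[[[10.1,25.5,-3.5],1.89],[[11.0,25.2,-3.5],1.89]]
```

Call:
carry_out([
  [[10,25,-4],2],
  [[11,25,-3],2],
  [[0,0,0],0],
])

```text
clock: 2.07
position: [0.4674, -0.2606, 0.1479]
ee_rot: [-0.0, 0.994, 0.105, 0.004]
contact_force: [0.9, -1.2, 0.6]
width: 0.0849
```

Run:
```python
from h import *;from rig import manip
import pickle
s=manip.get_state();d=manip.get_image("wrist");pickle.dump((s,d),open("w1.pkl","wb"));cv2.imwrite("pics/w1.png",d["frame"])
print(s["position"],yawof(pose(s)[1]))
```

```text
[ 0.46736834 -0.26058871  0.14794115] 12.026392309922011
```

View pics/w1.png

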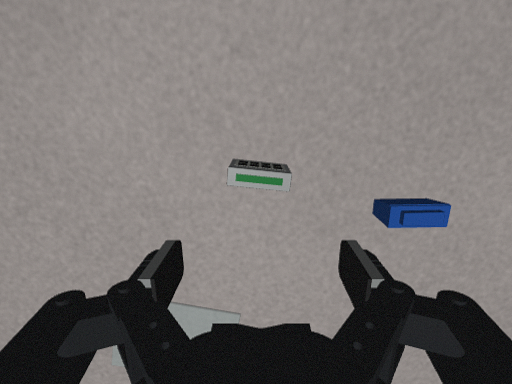

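Run:
```python
from h import *;import pickle
s,d=pickle.load(open("w1.pkl","rb"));c=wcam(d,s);f=d["frame"];h=cv2.cvtColor(f,cv2.COLOR_BGR2HSV)
T=cam(dict(np.load("top0.npz")));S=cam(dict(np.load("side0.npz")))
m=cv2.inRange(h,(45,80,50),(90,255,255));ys,xs=np.nonzero(m);cg=np.array([xs.mean(),ys.mean()])
print("green",cg,tri(T,(399.6,261.3),c,cg),plane(c,cg,.046))
q=cv2.boxPoints(cv2.minAreaRect(np.c_[xs,ys].astype(np.float32)));print([plane(c,p,.046).round(4) for p in q])
W=np.array([plane(c,p,.046)[:2] for p in np.c_[xs,ys]]);v=np.linalg.svd(W-W.mean(0),full_matrices=False)[2][0];print("yaw c4",np.degrees(np.arctan2(v[1],v[0])),W.mean(0))
b=cv2.inRange(h,(105,150,30),(130,255,255));cv2.imwrite("pics/x.png",b)
ys,xs=np.nonzero(b);V=h[...,2]
print("blue V hist",np.histogram(V[b>0],12))
big=cv2.resize(f[185:240,360:465],None,fx=7,fy=7,interpolation=cv2.INTER_CUBIC);cv2.imwrite("pics/blue.png",big)
```

```text
green [258.80877743 179.28840125] (array([ 0.46384271, -0.24340649,  0.06242043]), np.float64(0.0020836464313335914)) [ 0.46372389 -0.2471591   0.046     ]
[array([ 0.4424, -0.2526,  0.046 ]), array([ 0.4419, -0.2461,  0.046 ]), array([ 0.4851, -0.2417,  0.046 ]), array([ 0.486 , -0.2483,  0.046 ])]
yaw c4 5.6893172571231 [ 0.46374943 -0.24716072]
blue V hist (array([ 48, 228, 245, 117,  31,  50,  48,  56,  28,  75, 211, 790]), array([ 46.        ,  54.66666667,  63.33333333,  72.        ,
        80.66666667,  89.33333333,  98.        , 106.66666667,
       115.33333333, 124.        , 132.66666667, 141.33333333,
       150.        ]))
```

View pics/blue.png

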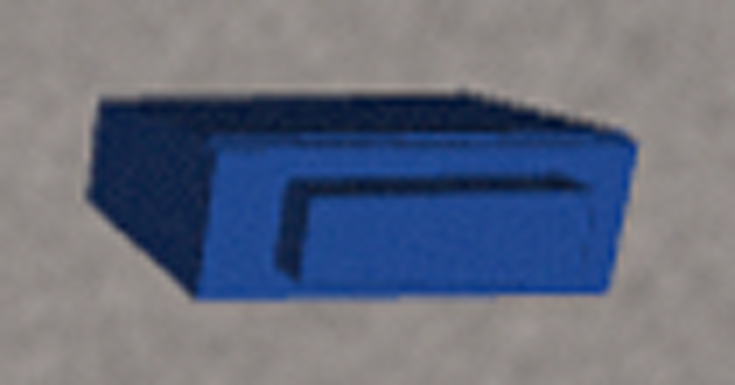

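Run:
```python
from h import *;from rig import manip
import pickle
s,d=pickle.load(open("w1.pkl","rb"));c=wcam(d,s)
P=np.array([plane(c,(360+x/7,185+y/7),.040) for x,y in((215,143),(635,140),(607,293),(195,298))]);print(P.round(4),P.mean(0))
for a,b in((0,1),(3,2),(0,3),(1,2)): e=P[b]-P[a];print(np.linalg.norm(e),np.degrees(np.arctan2(e[1],e[0])))
plan(manip.get_state(),(.4637,-.2472,.09),5.7,step=25)
```

```text
[[ 0.5976 -0.2479  0.04  ]
 [ 0.656  -0.2352  0.04  ]
 [ 0.6617 -0.2581  0.04  ]
 [ 0.603  -0.2712  0.04  ]] [ 0.62957553 -0.25309805  0.04      ]
0.059768336742425536 12.258949244007464
0.060116604531889606 12.539435502736671
0.023943018063408938 -76.81048459582574
0.023657030213920432 -75.95725114412456
n 3 turn 6.4
[[[0.2,-3.6,19.1],2.13],[[0.1,-3.6,19.1],2.13],[[-0.1,-3.6,19.1],2.13]]
```

Call:
carry_out([
  [[0,-4,19],2.1],
  [[0,-4,19],2.1],
  [[0,-4,19],2.1],
  [[0,0,0],0],
])

```text
clock: 2.45
position: [0.4611, -0.2433, 0.0887]
ee_rot: [-0.003, 0.999, 0.049, 0.001]
contact_force: [0.3, 0.6, -1.0]
width: 0.0851
```

```bash
cat > g.py <<'E'
from h import *;from rig import manip
import pickle
s=manip.get_state();d=manip.get_image("wrist");pickle.dump((s,d),open("w2.pkl","wb"));c=wcam(d,s)
h=cv2.cvtColor(d["frame"],cv2.COLOR_BGR2HSV)
m=cv2.inRange(h,(45,80,50),(90,255,255));ys,xs=np.nonzero(m);cg=np.array([xs.mean(),ys.mean()])
s1,d1=pickle.load(open("w1.pkl","rb"));print(cg,tri(wcam(d1,s1),(258.8,179.3),c,cg),plane(c,cg,.046))
W=np.array([plane(c,p,.046)[:2] for p in np.c_[xs,ys]]);v=np.linalg.svd(W-W.mean(0),full_matrices=False)[2][0];print("yaw c4",np.degrees(np.arctan2(v[1],v[0])),W.mean(0))
print(s["position"],yawof(pose(s)[1]))
m=cv2.inRange(h,(0,0,110),(180,60,255));
plan(s,(W.mean(0)[0],W.mean(0)[1],.02),np.degrees(np.arctan(v[1]/v[0])),step=20)
E
python3 g.py
```

```text
[262.188 222.752] (array([ 0.46325449, -0.2469624 ,  0.04678792]), np.float64(0.0008419111126670768)) [ 0.46287278 -0.24727817  0.046     ]
yaw c4 6.212468115619459 [ 0.462873   -0.24728375]
[ 0.46114737 -0.24331155  0.08869595] 5.568791294873323
n 4 turn -0.6
[[[0.3,1.1,17.2],-0.16],[[0.3,1.1,17.2],-0.16],[[0.3,1.1,17.2],-0.16],[[0.3,1.1,17.2],-0.16]]
```

Call:
carry_out([
  [[0.5,1.5,18],0],
  [[0.5,1,19],0],
  [[0.5,1,19],-0.5],
  [[0,1,19],0],
  [[0,0,0],0],
])

```text
clock: 2.92
position: [0.4675, -0.2482, 0.02]
ee_rot: [0.001, 0.998, 0.059, 0.006]
contact_force: [-0.3, 0.4, 0.2]
width: 0.085
```

```bash
python3 -c "
from h import *;from rig import manip
plan(manip.get_state(),(.463,-.2473,.013),6.0)"
```

```text
n 1 turn 0.8
[[[-4.4,-1.5,7.0],0.76]]
```

Call:
carry_out([
  [[-4,-1,7],0.8],
  [[0,0,0],0],
])

```text
clock: 3.08
position: [0.4639, -0.2476, 0.0145]
ee_rot: [0.001, 0.999, 0.052, 0.007]
contact_force: [0.1, 0.5, 0.4]
width: 0.0848
```

Call:
carry_out([
  [[0,0,0],0],
  [[0,0,0],0],
  [[0,0,0],0],
  [[0,0,0],0],
  [[0,0,0],0],
  [[0,0,0],0],
], fingers=50, squeeze=30)

```text
clock: 3.58
position: [0.4663, -0.2493, 0.0197]
ee_rot: [0.004, 0.999, 0.053, 0.011]
contact_force: [-0.5, -0.4, -1.3]
width: 0.0596
```

```bash
python3 -c "
from h import *;from rig import manip
for i in range(5):
    s=manip.get_state();print(s['position'].round(4),np.round(s['ee_rot'],4),np.round(s['qpos'],4));manip.get_image('top')"
```

```text
[ 0.4663 -0.2493  0.0197] [0.0043 0.9985 0.0528 0.0105] [-0.627   0.4063  1.9142  0.0091  0.7993 -0.739 ]
[ 0.4663 -0.2493  0.0196] [0.0043 0.9985 0.0529 0.0105] [-0.627   0.4064  1.9142  0.009   0.7992 -0.739 ]
[ 0.4662 -0.2492  0.0195] [0.0042 0.9985 0.0528 0.0104] [-0.627   0.4066  1.9144  0.009   0.7992 -0.739 ]
[ 0.4661 -0.2491  0.0193] [0.0041 0.9985 0.0528 0.0102] [-0.627   0.4068  1.9145  0.0091  0.7992 -0.739 ]
[ 0.4661 -0.2491  0.0193] [0.0041 0.9985 0.0528 0.0102] [-0.627   0.4069  1.9145  0.0091  0.7992 -0.739 ]
```

Call:
carry_out([
  [[0,0,-15],0],
  [[0,0,-30],0],
  [[0,0,-35],0],
  [[0,0,-35],0],
], squeeze=40)

```text
clock: 4.17
position: [0.458, -0.2444, 0.1289]
ee_rot: [-0.003, 0.999, 0.053, 0.001]
contact_force: [0.5, -0.2, -0.4]
width: 0.0589
```

```bash
python3 -c "
from h import *;from rig import manip
s=manip.get_state();print(pose(s)[1].as_matrix()[:,2],s['width'])
plan(s,(.5513,.065,.15),-1.7,step=35)"
```

```text
[ 0.00232014  0.00632261 -0.99997732] 0.05888977236495779
n 10 turn 7.7
[[[12.5,-29.8,-1.9],0.77],[[12.1,-30.0,-1.9],0.77],[[11.7,-30.1,-1.9],0.77],[[11.3,-30.3,-1.9],0.77],[[10.9,-30.4,-1.9],0.77],[[10.5,-30.6,-1.9],0.77],[[10.1,-30.7,-1.9],0.77],[[9.7,-30.8,-1.9],0.77],[[9.2,-31.0,-1.9],0.77],[[8.8,-31.1,-1.9],0.77]]
```

Call:
carry_out([
  [[12,-30,-3],0.8],
  [[12,-30,-3],0.8],
  [[12,-30,-3],0.8],
  [[11,-30,-2],0.8],
  [[11,-30,-2],0.8],
  [[11,-31,-2],0.8],
  [[10,-31,-2],0.8],
  [[10,-31,-2],0.8],
  [[9,-31,-2],0.8],
  [[9,-31,-2],0.8],
])

```text
clock: 5.0
position: [0.561, 0.0672, 0.162]
ee_rot: [0.004, 1.0, -0.027, 0.009]
contact_force: [0.4, -0.1, -0.7]
width: 0.0591
```

Run:
```python
from h import *;from rig import manip
import pickle
manip.get_image("top");manip.get_image("top")
s=manip.get_state();d=manip.get_image("wrist");pickle.dump((s,d),open("w3.pkl","wb"));cv2.imwrite("pics/w3.png",cv2.resize(d["frame"][100:380,120:420],(750,700)[:2])[:600])
print(s["position"],yawof(pose(s)[1]),pose(s)[1].as_matrix()[:,2],s["width"])
```

```text
[0.56246829 0.07003231 0.16219048] -2.7592366701043236 [ 0.02054469 -0.00494849 -0.99977669] 0.05918430113833434
```

View pics/w3.png

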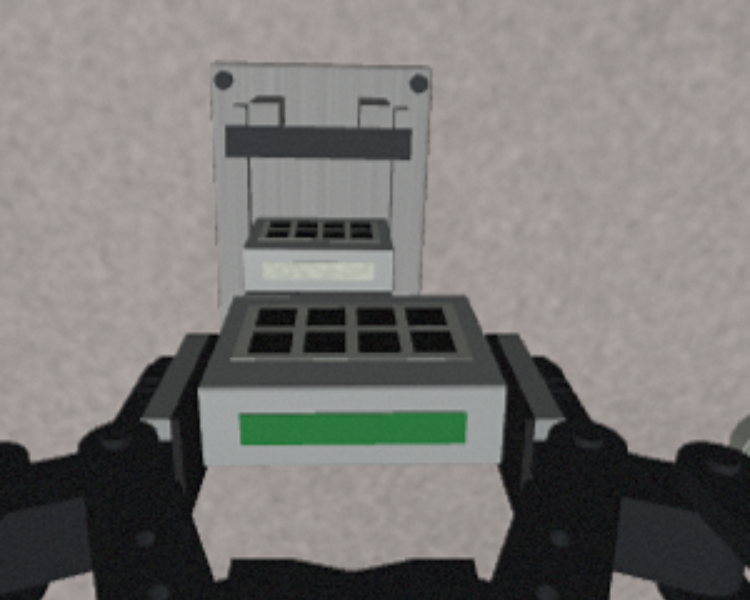

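Run:
```python
from h import *;import pickle
s,d=pickle.load(open("w3.pkl","rb"));c=wcam(d,s)
f=lambda p:(120+p[0]/2.5,100+p[1]/2.5)
for nm,a,b,z in(("wall top inner",(226,157.5),(411,159.5),.054),("c3 +y top",(245,248),(391,248),.054),("c3 -y top",(245,291),(391,292),.054),("base end",(212,63),(432,67),.008),("holes",(222,80),(419,83),.008)):
    A,B=plane(c,f(a),z),plane(c,f(b),z);e=B-A;print(nm,A.round(4),B.round(4),"mid",((A+B)/2).round(4),"len",np.linalg.norm(e).round(4),"yaw",np.degrees(np.arctan2(e[1],e[0])).round(2))
# held cassette: height by known-60 width of top face, in tool frame
p,r=pose(s)
for k in (.020,.025,.03,.035):
    z=p[2]-.0+k
    P=np.array([plane(c,f(q),z) for q in((200,388),(505,384),(502,462),(205,465))])
    print(k,np.linalg.norm(P[1]-P[0]).round(4),np.linalg.norm(P[2]-P[3]).round(4),np.linalg.norm((P[0]+P[1]-P[2]-P[3])/2).round(4),(r.inv().apply(P.mean(0)-p)).round(4))
```

```text
wall top inner [0.519  0.1002 0.054 ] [0.5884 0.0957 0.054 ] mid [0.5537 0.0979 0.054 ] len 0.0696 yaw -3.67
c3 +y top [0.5226 0.0641 0.054 ] [0.5798 0.0609 0.054 ] mid [0.5512 0.0625 0.054 ] len 0.0572 yaw -3.21
c3 -y top [0.5209 0.046  0.054 ] [0.5792 0.0422 0.054 ] mid [0.55   0.0441 0.054 ] len 0.0584 yaw -3.73
base end [0.5092 0.1326 0.008 ] [0.603  0.1262 0.008 ] mid [0.5561 0.1294 0.008 ] len 0.0941 yaw -3.89
holes [0.5127 0.1253 0.008 ] [0.5973 0.1197 0.008 ] mid [0.555  0.1225 0.008 ] len 0.0848 yaw -3.76
0.02 0.0625 0.0633 0.0186 [ 0.0003  0.004  -0.02  ]
0.025 0.0599 0.0607 0.0179 [ 0.0003  0.0008 -0.025 ]
0.03 0.0573 0.0581 0.0171 [ 0.0003 -0.0025 -0.03  ]
0.035 0.0548 0.0555 0.0163 [ 0.0003 -0.0058 -0.035 ]
```

```bash
python3 -c "
from h import *;from rig import manip
s=manip.get_state();print(s['clock'],s['position'])
plan(s,(.5523,.0775,.088),-3.7,step=16)"
```

```text
5.15 [0.56141462 0.06765368 0.16184971]
n 5 turn 0.9
[[[-2.2,-2.0,14.7],0.18],[[-2.2,-2.0,14.7],0.18],[[-2.2,-2.0,14.7],0.18],[[-2.2,-2.0,14.7],0.18],[[-2.2,-1.9,14.7],0.18]]
```

Call:
carry_out([
  [[-2,-2,14],0.2],
  [[-2,-2,14],0.2],
  [[-2,-2,14],0.2],
  [[-2,-2,14],0.2],
  [[-2,-2,13],0.2],
  [[0,0,2],0],
  [[0,0,1],0],
])

```text
clock: 5.73
position: [0.5507, 0.0713, 0.0864]
ee_rot: [0.006, 0.999, -0.034, 0.008]
contact_force: [-0.6, 0.3, -0.9]
width: 0.0592
```

Run:
```python
from h import *;from rig import manip
import pickle
for i in range(3): print(manip.get_state()["position"]);manip.get_image("top")
s=manip.get_state();d=manip.get_image("wrist");pickle.dump((s,d),open("w4.pkl","wb"));cv2.imwrite("pics/w4.png",cv2.resize(d["frame"][60:300,110:410],(750,600)))
print(s["position"],yawof(pose(s)[1]),pose(s)[1].as_matrix()[:,2],s["width"])
```

```text
[0.55068272 0.07132801 0.0863893 ]
[0.55033568 0.07125813 0.08625417]
[0.5509952  0.07148064 0.08688913]
[0.55164867 0.0717494  0.08742311] -3.91131669776066 [ 0.01814744 -0.01185212 -0.99976507] 0.059372540187825576
```

View pics/w4.png

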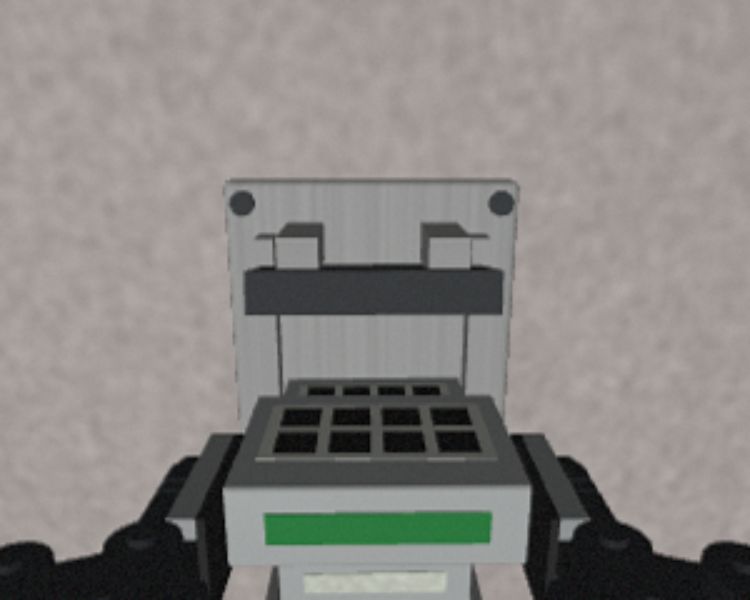

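Run:
```python
from h import *;import pickle
s,d=pickle.load(open("w4.pkl","rb"));c=wcam(d,s);p,r=pose(s)
s3,d3=pickle.load(open("w3.pkl","rb"));c3=wcam(d3,s3)
f=lambda q:(110+q[0]/2.5,60+q[1]/2.5);f3=lambda q:(120+q[0]/2.5,100+q[1]/2.5)
for nm,a,b,z in(("wall top inner",(246,314),(502,314),.054),("base end",(226,180),(519,182),.008),("holes",(242,203),(502,203),.008),("c3 foot",(288,379),(461,379),.008),("railtop inner",(279,320),(464,320),.018)):
    A,B=plane(c,f(a),z),plane(c,f(b),z);e=B-A;print(nm,A.round(4),B.round(4),"mid",((A+B)/2).round(4),"len",np.linalg.norm(e).round(4),"yaw",np.degrees(np.arctan2(e[1],e[0])).round(2))
print("wall tri",tri(c3,f3((226,157.5)),c,f((246,314))),tri(c3,f3((411,159.5)),c,f((502,314))))
print("holes tri",tri(c3,f3((222,80)),c,f((242,203))),tri(c3,f3((419,83)),c,f((502,203))))
for k,Q in((-.025,((224,488),(531,486),(527,563),(229,564))),(.021,((264,396),(492,396)))):
    P=[]
    for q in Q:
        o,dd=ray(c,f(q));o=r.inv().apply(o-p);dd=r.inv().apply(dd);P.append(o+dd*(k-o[2])/dd[2])
    P=np.array(P);print(k,P.round(4).tolist(),P.mean(0).round(4),"world",(r.apply(P.mean(0))+p).round(4))
```

```text
wall top inner [0.5189 0.1009 0.054 ] [0.588  0.0958 0.054 ] mid [0.5535 0.0983 0.054 ] len 0.0693 yaw -4.28
base end [0.509  0.1331 0.008 ] [0.603  0.1258 0.008 ] mid [0.556  0.1294 0.008 ] len 0.0943 yaw -4.43
holes [0.5131 0.1255 0.008 ] [0.5974 0.1195 0.008 ] mid [0.5553 0.1225 0.008 ] len 0.0845 yaw -4.09
c3 foot [0.5213 0.0635 0.008 ] [0.5821 0.0588 0.008 ] mid [0.5517 0.0612 0.008 ] len 0.061 yaw -4.4
railtop inner [0.5221 0.0882 0.018 ] [0.5825 0.0836 0.018 ] mid [0.5523 0.0859 0.018 ] len 0.0606 yaw -4.29
wall tri (array([0.51748978, 0.0987844 , 0.04635898]), np.float64(0.0002695884715938309)) (array([0.58855964, 0.09518165, 0.05182358]), np.float64(0.00026894066122852534))
holes tri (array([ 0.5112128 ,  0.124546  , -0.00142385]), np.float64(0.0003383944492698563)) (array([0.59700779, 0.11985885, 0.01029752]), np.float64(0.00018227364484029305))
-0.025 [[-0.0301, -0.0077, -0.025], [0.0302, -0.0081, -0.025], [0.0306, 0.0096, -0.025], [-0.0303, 0.0098, -0.025]] [ 0.0001  0.0009 -0.025 ] world [0.5512 0.0712 0.1124]
0.021 [[-0.0296, -0.0081, 0.021], [0.0301, -0.0081, 0.021]] [ 0.0003 -0.0081  0.021 ] world [0.5529 0.0796 0.0663]
```

```bash
cat > cs.py <<'E'
from h import *;from rig import manip
import sys
# held cassette bottom centre from state
s=manip.get_state();p,r=pose(s);b=r.apply([.0002,.0009,.021])+p
print("t",s["clock"].round(2),"pos",p.round(4),"bottom",b.round(4),"yaw",yawof(r).round(2),"tz",r.as_matrix()[:,2].round(3),"F",s["contact_force"].round(1),"w",s["width"].round(4))
if len(sys.argv)>1:
    y,z=float(sys.argv[1]),float(sys.argv[2]);t=np.array([.5535+(y-.0983)*.07,y,z]);plan(s,p+t-b,-4.1,step=float(sys.argv[3]))
E
python3 cs.py .0765 .060 6
```

```text
Traceback (most recent call last):
  File "cs.py", line 5, in <module>
    print("t",s["clock"].round(2),"pos",p.round(4),"bottom",b.round(4),"yaw",yawof(r).round(2),"tz",r.as_matrix()[:,2].round(3),"F",s["contact_force"].round(1),"w",s["width"].round(4))
              ^^^^^^^^^^^^^^^^
AttributeError: 'float' object has no attribute 'round'
```

```bash
sed -i 's/s\["clock"\].round(2)/round(s["clock"],2)/; s/s\["contact_force"\].round(1)/np.round(s["contact_force"],1)/; s/s\["width"\].round(4)/round(float(s["width"]),4)/' cs.py
python3 cs.py .0765 .060 4
```

```text
t 5.93 pos [0.552  0.0719 0.0877] bottom [0.5525 0.0708 0.0667] yaw -3.91 tz [ 0.019 -0.012 -1.   ] F [0.  0.1 0.1] w 0.0592
n 3 turn 0.2
[[[-0.4,-1.9,2.2],0.06],[[-0.4,-1.9,2.2],0.06],[[-0.4,-1.9,2.2],0.06]]
```

Call:
carry_out([
  [[-0.4,-2,2],0.1],
  [[-0.4,-2,2],0.1],
  [[-0.3,-2,2],0],
  [[0,0,0],0],
  [[0,0,0],0],
  [[0,0,0],0],
])

```text
clock: 6.43
position: [0.5537, 0.0785, 0.0838]
ee_rot: [0.005, 0.999, -0.036, 0.013]
contact_force: [0.4, 1.0, 0.2]
width: 0.0592
```

```bash
python3 cs.py .0765 .030 5
```

```text
t 6.43 pos [0.5537 0.0785 0.0838] bottom [0.5543 0.0773 0.0629] yaw -4.12 tz [ 0.025 -0.012 -1.   ] F [0.4 1.  0.2] w 0.0592
n 7 turn -0.0
[[[-0.4,0.1,4.7],-0.0],[[-0.4,0.1,4.7],-0.0],[[-0.4,0.1,4.7],-0.0],[[-0.4,0.1,4.7],-0.0],[[-0.4,0.1,4.7],-0.0],[[-0.4,0.1,4.7],-0.0],[[-0.4,0.1,4.7],-0.0]]
```

Call:
carry_out([
  [[-0.5,0,5],0],
  [[-0.4,0,5],0],
  [[-0.4,0,5],0],
  [[-0.4,0,5],0],
  [[-0.4,0,5],0],
  [[-0.4,0,5],0],
])

```text
clock: 6.93
position: [0.5523, 0.0784, 0.0516]
ee_rot: [0.005, 0.999, -0.036, 0.014]
contact_force: [-0.2, -0.2, 0.5]
width: 0.0593
```

```bash
python3 cs.py .0765 .020 5; python3 -c "from rig import manip;manip.get_image('top');manip.get_image('top')";python3 cs.py .0765 .020 5
```

```text
t 6.93 pos [0.5523 0.0784 0.0516] bottom [0.553  0.0773 0.0307] yaw -4.1 tz [ 0.027 -0.012 -1.   ] F [-0.2 -0.2  0.5] w 0.0593
n 3 turn 0.0
[[[-0.4,0.2,3.5],0.0],[[-0.4,0.2,3.5],0.0],[[-0.4,0.2,3.5],0.0]]
t 7.03 pos [0.5515 0.0784 0.0511] bottom [0.5521 0.0772 0.0301] yaw -4.09 tz [ 0.024 -0.012 -1.   ] F [ 0.1 -0.3 -1.6] w 0.0588
n 3 turn 0.0
[[[-0.1,0.2,3.4],0.0],[[-0.1,0.2,3.4],0.0],[[-0.1,0.2,3.4],0.0]]
```

Aligned; descend along the axis with tilt compensation (−0.1 mm x per 4 mm).

Call:
carry_out([
  [[-0.1,0,4],0],
  [[-0.1,0,4],0],
  [[-0.1,0,4],0],
  [[-0.1,0,4],0],
])

```text
clock: 7.37
position: [0.5526, 0.0782, 0.0345]
ee_rot: [0.005, 0.999, -0.036, 0.014]
contact_force: [-0.1, 0.3, -0.3]
width: 0.0591
```

```bash
python3 cs.py .0765 .008 5
```

```text
t 7.37 pos [0.5526 0.0782 0.0345] bottom [0.5533 0.077  0.0135] yaw -4.1 tz [ 0.027 -0.012 -1.   ] F [-0.1  0.3 -0.3] w 0.0591
n 2 turn -0.0
[[[-0.7,0.3,2.7],-0.0],[[-0.7,0.3,2.7],-0.0]]
```

Call:
carry_out([
  [[-0.4,0,3],0],
  [[-0.3,0,2],0],
  [[0,0,1],0],
])

```text
clock: 7.62
position: [0.5516, 0.0781, 0.027]
ee_rot: [0.005, 0.999, -0.036, 0.013]
contact_force: [0.1, 0.1, 0.3]
width: 0.0592
```

```bash
python3 cs.py .0765 .008 5
```

```text
t 7.62 pos [0.5516 0.0781 0.027 ] bottom [0.5523 0.077  0.0061] yaw -4.1 tz [ 0.026 -0.012 -1.   ] F [0.1 0.1 0.3] w 0.0592
n 1 turn -0.0
[[[-0.2,0.5,-1.9],-0.0]]
```

Call:
carry_out([
  [[0,0,1.5],0],
  [[0,0,0.5],0],
])

```text
clock: 7.78
position: [0.5517, 0.0781, 0.0257]
ee_rot: [0.005, 0.999, -0.036, 0.013]
contact_force: [-2.1, -0.3, 8.1]
width: 0.0588
```

```bash
python3 cs.py .0765 .008 5
```

```text
t 7.78 pos [0.5517 0.0781 0.0257] bottom [0.5524 0.0769 0.0047] yaw -4.1 tz [ 0.026 -0.012 -1.   ] F [-2.1 -0.3  8.1] w 0.0588
n 1 turn 0.0
[[[-0.3,0.5,-3.3],0.0]]
```

Call:
carry_out([
  [[0,1,-1],0],
  [[0.1,2,0],0],
  [[0.1,2,0],0],
  [[0.1,2,0],0],
  [[0.1,2,0],0],
])

```text
clock: 8.2
position: [0.5521, 0.0689, 0.0275]
ee_rot: [0.005, 0.999, -0.036, 0.014]
contact_force: [0.1, 1.3, 0.3]
width: 0.0591
```

```bash
python3 cs.py .065 .008 5
```

```text
t 8.2 pos [0.5521 0.0689 0.0275] bottom [0.5528 0.0678 0.0065] yaw -4.08 tz [ 0.027 -0.011 -1.   ] F [0.1 1.3 0.3] w 0.0591
n 1 turn 0.0
[[[-1.4,2.9,-1.5],0.02]]
```

Call:
carry_out([
  [[-0.3,1.5,0],0],
  [[-0.3,1.5,0],0],
  [[-0.2,1,0],0],
])

```text
clock: 8.45
position: [0.5518, 0.0656, 0.0275]
ee_rot: [0.004, 0.999, -0.037, 0.015]
contact_force: [2.0, 5.1, -0.7]
width: 0.0592
```

```bash
python3 cs.py .065 .008 5
```

```text
t 8.45 pos [0.5518 0.0656 0.0275] bottom [0.5526 0.0645 0.0065] yaw -4.19 tz [ 0.029 -0.009 -1.   ] F [ 2.   5.1 -0.7] w 0.0592
n 1 turn -0.1
[[[-1.4,-0.4,-1.5],-0.09]]
```

Call:
carry_out([
  [[-0.2,1.5,0],0],
  [[-0.2,1,0],0],
])

```text
clock: 8.62
position: [0.5519, 0.0652, 0.0275]
ee_rot: [0.002, 0.999, -0.037, 0.015]
contact_force: [0.6, 4.9, 0.5]
width: 0.0594
```

```bash
python3 cs.py .065 .008 5
```

```text
t 8.62 pos [0.5519 0.0652 0.0275] bottom [0.5526 0.0642 0.0065] yaw -4.29 tz [ 0.031 -0.004 -1.   ] F [0.6 4.9 0.5] w 0.0594
n 1 turn -0.2
[[[-1.5,-0.7,-1.6],-0.19]]
```

Call:
carry_out([
  [[0,0,1.5],0],
  [[0,0,0],0],
])

```text
clock: 8.78
position: [0.5521, 0.0657, 0.0266]
ee_rot: [0.001, 0.999, -0.038, 0.016]
contact_force: [-0.5, 0.4, -1.2]
width: 0.0591
```

Call:
carry_out([
  [[0,0,-1],0],
  [[0,0,-1],0],
  [[0,0,-1],0],
  [[0,0,-2],0],
  [[0,0,-20],0],
  [[0,0,-30],0],
  [[0,0,-30],0],
  [[0,0,-20],0],
  [[0,0,-5],0],
], fingers=85)

```text
clock: 9.53
position: [0.5455, 0.0635, 0.1378]
ee_rot: [0.004, 0.999, -0.037, 0.011]
contact_force: [-0.1, 0.3, -0.4]
width: 0.085
```

Run:
```python
from h import *;from rig import manip
import pickle
s=manip.get_state();d=manip.get_image("wrist");pickle.dump((s,d),open("w5.pkl","wb"));cv2.imwrite("pics/w5.png",cv2.resize(d["frame"][80:320,130:430],(750,600)))
print(s["clock"],s["position"],yawof(pose(s)[1]),pose(s)[1].as_matrix()[:,2],s["width"])
```

```text
9.5333 [0.54554037 0.06347428 0.13779251] -4.2466979371059645 [ 0.02103648 -0.00817202 -0.99974531] 0.08504278229703237
```

View pics/w5.png

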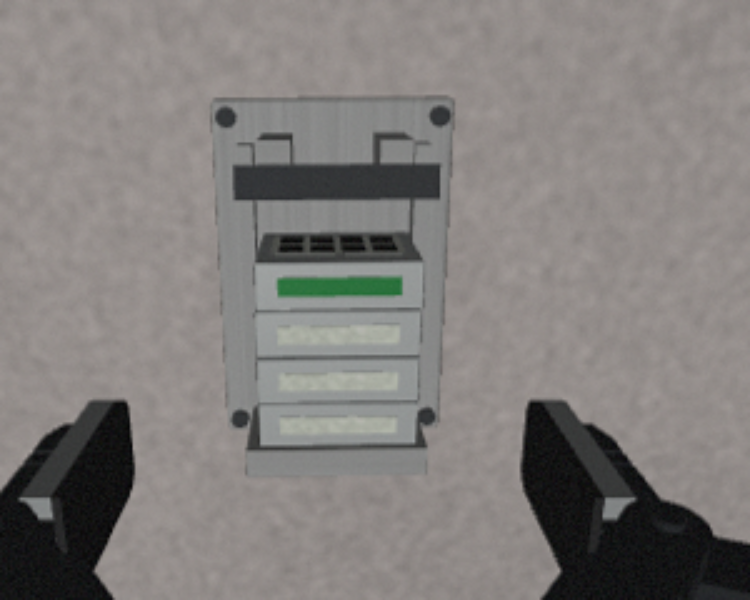

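Run:
```python
from h import *;import pickle
from rig import manip
s,d=pickle.load(open("w5.pkl","rb"));c=wcam(d,s)
f=lambda q:(130+q[0]/2.5,80+q[1]/2.5)
for nm,a,b,z in(("wall top inner",(234,198),(440,199),.054),("c4 +y top",(256,262),(422,262),.054),("c4 -y",(257,310),(421,310),.054),("stop -y edge",(246,448),(427,448),.054),("base end",(212,98),(454,98),.008)):
    A,B=plane(c,f(a),z),plane(c,f(b),z);e=B-A;print(nm,"mid",((A+B)/2).round(4),"len",np.linalg.norm(e).round(4),"yaw",np.degrees(np.arctan2(e[1],e[0])).round(2))
plan(manip.get_state(),(.6301,-.255,.10),12.4,step=36)
```

```text
wall top inner mid [0.5536 0.0984 0.054 ] len 0.0698 yaw -4.8
c4 +y top mid [0.5527 0.076  0.054 ] len 0.0579 yaw -4.65
c4 -y mid [0.5514 0.0583 0.054 ] len 0.0585 yaw -4.75
stop -y edge mid [0.5466 0.0025 0.054 ] len 0.0691 yaw -5.06
base end mid [0.556  0.1294 0.008 ] len 0.0944 yaw -4.34
n 10 turn -16.6
[[[10.7,31.1,4.2],-1.66],[[9.8,31.4,4.2],-1.66],[[8.9,31.7,4.2],-1.66],[[7.9,31.9,4.2],-1.66],[[7.0,32.1,4.2],-1.66],[[6.1,32.3,4.2],-1.66],[[5.1,32.5,4.2],-1.66],[[4.2,32.6,4.2],-1.66],[[3.2,32.7,4.2],-1.66],[[2.3,32.8,4.2],-1.66]]
```

Call:
carry_out([
  [[11,31,3],-1.7],
  [[10,31,3],-1.7],
  [[9,32,3],-1.7],
  [[8,32,3],-1.7],
  [[7,32,3],-1.7],
  [[6,32,3],-1.7],
  [[5,32,3],-1.7],
  [[4,33,3],-1.7],
  [[3,33,3],-1.7],
  [[2,33,3],-1.7],
])

```text
clock: 10.42
position: [0.628, -0.2584, 0.0957]
ee_rot: [-0.001, 0.992, 0.123, 0.002]
contact_force: [0.4, 0.5, 0.3]
width: 0.0852
```

Run:
```python
from h import *;from rig import manip
import pickle
for i in range(3): manip.get_image("top")
s=manip.get_state();d=manip.get_image("wrist");pickle.dump((s,d),open("w6.pkl","wb"));cv2.imwrite("pics/w6.png",cv2.resize(d["frame"][150:310,160:360],(750,600)))
print(s["clock"],s["position"],yawof(pose(s)[1]),pose(s)[1].as_matrix()[:,2],s["width"])
```

```text
10.5667 [ 0.62795485 -0.25946521  0.09506477] 13.855550630098707 [ 0.00343987  0.00142782 -0.99999306] 0.08515949773322788
```

View pics/w6.png

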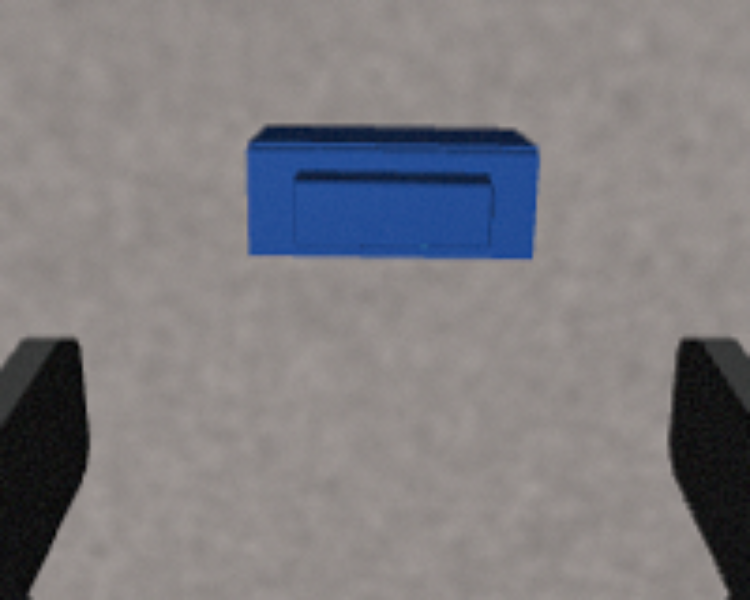

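Run:
```python
from h import *;import pickle
from rig import manip
s,d=pickle.load(open("w6.pkl","rb"));c=wcam(d,s);s1,d1=pickle.load(open("w1.pkl","rb"));c1=wcam(d1,s1)
f=lambda q:(160+q[0]/3.75,150+q[1]/3.75);f1=lambda q:(360+q[0]/7,185+q[1]/7)
px=[(248,147),(539,148),(533,258),(249,254)]
P=np.array([plane(c,f(q),.040) for q in px]);print(P.round(4).tolist(),P.mean(0))
for a,b in((0,1),(3,2)): e=P[b]-P[a];print(np.linalg.norm(e),np.degrees(np.arctan2(e[1],e[0])))
print([tri(c,f(a),c1,f1(b))[0].round(3).tolist() for a,b in zip(px,((215,143),(635,140),(607,293),(195,298)))])
yaw=np.degrees(np.arctan2(*(P[1]+P[2]-P[0]-P[3])[[1,0]]));u=np.array([-np.sin(np.radians(yaw)),np.cos(np.radians(yaw)),0])
t=(P[2]+P[3])/2+u*.0085;t[2]=.012;print(yaw,t)
s=manip.get_state();print(s["position"]);plan(s,t+[0,0,.03],yaw,step=18)
```

```text
[[0.5984, -0.2481, 0.04], [0.6561, -0.2342, 0.04], [0.6618, -0.2578, 0.04], [0.6034, -0.2711, 0.04]] [ 0.62993438 -0.25280726  0.04      ]
0.059368048785247665 13.538696656137425
0.05992172267390336 12.84515345991065
[[0.598, -0.248, 0.039], [0.656, -0.235, 0.039], [0.662, -0.258, 0.04], [0.603, -0.271, 0.039]]
13.19031552586413 [ 0.63064767 -0.25615838  0.012     ]
[ 0.62759166 -0.25744894  0.09559419]
n 3 turn 0.7
[[[1.0,-0.1,17.9],0.25],[[1.0,-0.1,17.9],0.25],[[1.0,-0.2,17.9],0.25]]
```

Call:
carry_out([
  [[1,0,18],0.3],
  [[1,0,18],0.3],
  [[1,0,18],0.2],
  [[0,0,5],0],
])

```text
clock: 10.95
position: [0.6295, -0.2511, 0.0348]
ee_rot: [-0.002, 0.993, 0.115, 0.002]
contact_force: [-0.2, 0.8, 0.0]
width: 0.0849
```

Run:
```python
from h import *;from rig import manip
s=manip.get_state();print(s["position"],yawof(pose(s)[1]),pose(s)[1].as_matrix()[:,2]);plan(s,(.6306,-.2562,.012),13.2,step=9)
```

```text
[ 0.62946323 -0.25108964  0.03484383] 13.20767989230705 [ 0.00256274  0.00485837 -0.99998491]
n 3 turn 0.0
[[[-0.0,1.8,7.6],0.0],[[-0.0,1.8,7.6],0.0],[[-0.0,1.8,7.6],0.0]]
```

Call:
carry_out([
  [[0,2,7],0],
  [[0,2,7],0],
  [[0,1.5,7],0],
])

```text
clock: 11.2
position: [0.6301, -0.2525, 0.0128]
ee_rot: [-0.003, 0.993, 0.117, 0.001]
contact_force: [0.2, -0.3, 0.2]
width: 0.0849
```

Run:
```python
from h import *;from rig import manip
s=manip.get_state();print(s["position"],yawof(pose(s)[1]),pose(s)[1].as_matrix()[:,2]);plan(s,(.6306,-.2562,.012),13.2,step=9)
```

```text
[ 0.63005996 -0.25254768  0.01279706] 13.424353582362041 [ 0.00105922  0.00637084 -0.99997914]
n 1 turn 0.2
[[[-0.3,3.7,0.8],0.22]]
```

Call:
carry_out([
  [[0,3,0],-0.1],
  [[0,1,0],0],
])

```text
clock: 11.37
position: [0.6305, -0.2559, 0.0117]
ee_rot: [-0.004, 0.993, 0.118, 0.0]
contact_force: [-0.5, 0.5, 1.9]
width: 0.0849
```

Call:
carry_out([
  [[0,0,0],0],
  [[0,0,0],0],
  [[0,0,0],0],
  [[0,0,0],0],
  [[0,0,0],0],
], fingers=50, squeeze=40)

```text
clock: 11.78
position: [0.6323, -0.2577, 0.0145]
ee_rot: [-0.002, 0.993, 0.118, 0.002]
contact_force: [-0.7, 0.4, -0.2]
width: 0.0595
```

Run:
```python
from h import *;from rig import manip
s=manip.get_state();print(s["position"],yawof(pose(s)[1]),pose(s)[1].as_matrix()[:,2],s["width"])
```

```text
[ 0.63226394 -0.2577026   0.01446031] 13.52311613901273 [ 0.00414373  0.00471624 -0.99998029] 0.059505017073188206
```

Call:
carry_out([
  [[0,0,-15],0],
  [[0,0,-30],0],
  [[0,0,-35],0],
  [[0,0,-30],0],
])

```text
clock: 12.12
position: [0.6262, -0.2554, 0.1184]
ee_rot: [-0.008, 0.993, 0.118, -0.006]
contact_force: [1.1, -0.3, -0.9]
width: 0.0588
```

Run:
```python
from h import *;from rig import manip
s=manip.get_state();print(s["position"],s["width"]);plan(s,(.5525,.083,.125),-4.4,step=38)
```

```text
[ 0.6261737  -0.255371    0.11836611] 0.05878721617426754
n 10 turn 17.9
[[[0.7,-34.6,-0.1],1.79],[[-0.3,-34.6,-0.1],1.79],[[-1.4,-34.6,-0.1],1.79],[[-2.5,-34.5,-0.1],1.79],[[-3.6,-34.4,-0.1],1.79],[[-4.7,-34.3,-0.1],1.79],[[-5.7,-34.2,-0.1],1.79],[[-6.8,-34.0,-0.1],1.79],[[-7.9,-33.7,-0.1],1.79],[[-8.9,-33.5,-0.1],1.79]]
```

Call:
carry_out([
  [[1,-30,0],1.8],
  [[0,-38,0],1.8],
  [[-1,-38,0],1.8],
  [[-2,-38,0],1.8],
  [[-4,-38,0],1.8],
  [[-5,-38,0],1.8],
  [[-6,-38,0],1.8],
  [[-7,-34,0],1.8],
  [[-7,-22,0],1.8],
  [[-5,-12,0],1.7],
])

```text
clock: 12.95
position: [0.5612, 0.0719, 0.1303]
ee_rot: [-0.002, 0.999, -0.051, 0.005]
contact_force: [-0.3, 0.3, 0.1]
width: 0.0593
```

Run:
```python
from h import *;from rig import manip
for i in range(2):
    s=manip.get_state();print(s["position"],yawof(pose(s)[1]),pose(s)[1].as_matrix()[:,2]);manip.get_image("top")
plan(manip.get_state(),(.5525,.0835,.125),-4.4,step=12)
```

```text
[0.56119923 0.07192993 0.13028594] -5.826967811046496 [ 0.00967737  0.00328031 -0.99994779]
[0.56005923 0.07380747 0.13027192] -5.8439099021635545 [ 0.00829116  0.00537799 -0.99995117]
n 2 turn -1.3
[[[-4.9,-5.5,2.6],-0.64],[[-4.8,-5.5,2.6],-0.64]]
```

Call:
carry_out([
  [[-3,-4,10],-0.6],
  [[-2,-3,12],-0.6],
  [[-2,-2,12],0],
  [[0,-1,8],0],
  [[0,0,2],0],
])

```text
clock: 13.47
position: [0.5568, 0.0803, 0.0839]
ee_rot: [-0.001, 0.999, -0.037, 0.007]
contact_force: [-0.8, -0.4, -0.1]
width: 0.0593
```

Run:
```python
from h import *;from rig import manip
import pickle
for i in range(3): manip.get_image("top")
s=manip.get_state();d=manip.get_image("wrist");pickle.dump((s,d),open("w7.pkl","wb"));cv2.imwrite("pics/w7.png",cv2.resize(d["frame"][80:320,130:430],(750,600)))
print(s["clock"],s["position"],yawof(pose(s)[1]),pose(s)[1].as_matrix()[:,2],s["width"])
```

```text
13.6167 [0.55776893 0.08027577 0.08537109] -4.304002043688977 [ 0.01551171  0.00130622 -0.99987883] 0.05938871092403108
```

View pics/w7.png

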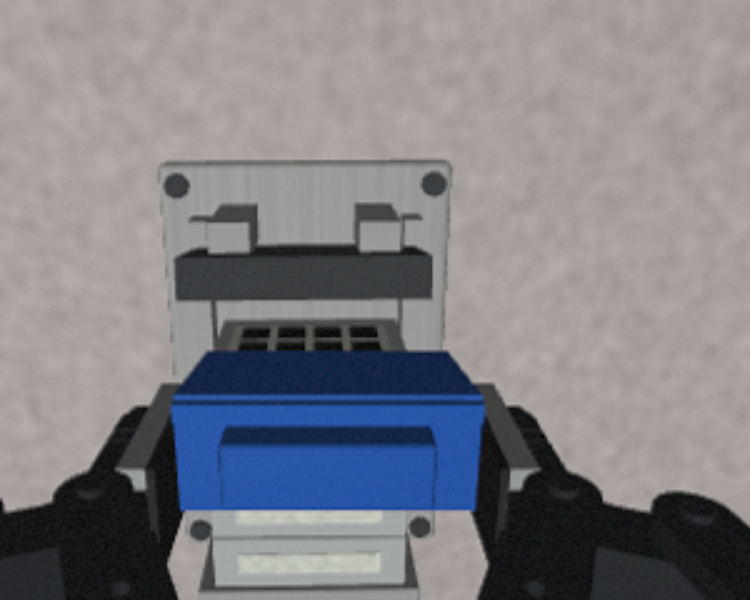

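Run:
```python
from h import *;import pickle
s,d=pickle.load(open("w7.pkl","rb"));c=wcam(d,s);p,r=pose(s)
f=lambda q:(130+q[0]/2.5,80+q[1]/2.5)
for nm,a,b,z in(("wall top inner",(175,298),(433,298),.054),("base end",(160,163),(451,163),.008),("c4foot",(226,320),(399,320),.008)):
    A,B=plane(c,f(a),z),plane(c,f(b),z);e=B-A;print(nm,"mid",((A+B)/2).round(4),"len",np.linalg.norm(e).round(4),"yaw",np.degrees(np.arctan2(e[1],e[0])).round(2))
for k,Q in((-.0235,((173,403),(485,403),(477,510),(180,509))),(-.0255,((173,403),(485,403),(477,510),(180,509))),(.0145,((207,352),(451,352))),(.0165,((207,352),(451,352)))):
    P=[]
    for q in Q:
        o,dd=ray(c,f(q));o=r.inv().apply(o-p);dd=r.inv().apply(dd);P.append(o+dd*(k-o[2])/dd[2])
    P=np.array(P);print(k,P.round(4).tolist(),P.mean(0).round(4),"world",(r.apply(P.mean(0))+p).round(4))
```

```text
wall top inner mid [0.5535 0.0986 0.054 ] len 0.0702 yaw -4.65
base end mid [0.5559 0.1294 0.008 ] len 0.0943 yaw -4.46
c4foot mid [0.5537 0.0753 0.008 ] len 0.0602 yaw -4.68
-0.0235 [[-0.0302, -0.0146, -0.0235], [0.0309, -0.0145, -0.0235], [0.0309, 0.01, -0.0235], [-0.0304, 0.0096, -0.0235]] [ 0.0003 -0.0024 -0.0235] world [0.5579 0.0826 0.1089]
-0.0255 [[-0.0297, -0.0156, -0.0255], [0.0304, -0.0156, -0.0255], [0.0304, 0.0085, -0.0255], [-0.0299, 0.0082, -0.0255]] [ 0.0003 -0.0036 -0.0255] world [0.558  0.0838 0.1109]
0.0145 [[-0.0302, -0.0092, 0.0145], [0.0313, -0.0091, 0.0145]] [ 0.0005 -0.0092  0.0145] world [0.5592 0.0894 0.0709]
0.0165 [[-0.0306, -0.0084, 0.0165], [0.0317, -0.0083, 0.0165]] [ 0.0005 -0.0083  0.0165] world [0.5592 0.0886 0.0689]
```

```bash
sed -e 's/\[.0002,.0009,.021\]/[.0004,-.0002,.015]/' -e 's/-4.1,step/-4.5,step/' cs.py > ws.py; python3 ws.py .0868 .062 3
```

```text
t 13.67 pos [0.5582 0.0804 0.0859] bottom [0.5588 0.0806 0.0709] yaw -4.3 tz [ 0.017  0.001 -1.   ] F [ 0.3  0.5 -0.9] w 0.0594
n 5 turn 0.2
[[[-1.3,-1.1,1.8],0.04],[[-1.4,-1.1,1.8],0.04],[[-1.4,-1.1,1.8],0.04],[[-1.4,-1.1,1.8],0.04],[[-1.4,-1.1,1.8],0.04]]
```

Call:
carry_out([
  [[-1.5,-1.5,1.5],0.1],
  [[-1.5,-1.5,1.5],0.1],
  [[-1.5,-1.5,1.5],0],
  [[-1.5,-1.5,1.5],0],
  [[-1,-1,1.5],0],
])

```text
clock: 14.08
position: [0.5539, 0.0877, 0.0802]
ee_rot: [-0.001, 0.999, -0.04, 0.011]
contact_force: [-0.7, -0.1, 0.1]
width: 0.059
```

```bash
python3 -c "from rig import manip;manip.get_image('top');manip.get_image('top')"; python3 ws.py .0868 .055 3
```

```text
t 14.18 pos [0.5535 0.0877 0.0799] bottom [0.5543 0.0879 0.0649] yaw -4.58 tz [ 0.022  0.001 -1.   ] F [-0.7 -0.3 -0.9] w 0.0595
n 4 turn -0.1
[[[-0.4,0.3,2.5],-0.02],[[-0.4,0.3,2.5],-0.02],[[-0.4,0.3,2.5],-0.02],[[-0.4,0.3,2.5],-0.02]]
```

Close enough; descend into the gap.

Call:
carry_out([
  [[-0.5,0.3,3],0],
  [[-0.5,0.3,3],0],
  [[-0.4,0.3,3],0],
  [[-0.3,0.2,3],0],
  [[-0.1,0,3],0],
  [[-0.1,0,3],0],
])

```text
clock: 14.68
position: [0.5524, 0.0865, 0.0608]
ee_rot: [-0.001, 0.999, -0.039, 0.012]
contact_force: [-0.1, -1.5, 1.3]
width: 0.0593
```

```bash
python3 ws.py .0858 .03 4
```

```text
t 14.68 pos [0.5524 0.0865 0.0608] bottom [0.5531 0.0867 0.0458] yaw -4.53 tz [ 0.023  0.    -1.   ] F [-0.1 -1.5  1.3] w 0.0593
n 4 turn -0.0
[[[-0.2,0.2,3.9],-0.01],[[-0.2,0.2,3.9],-0.01],[[-0.2,0.2,3.9],-0.01],[[-0.2,0.2,3.9],-0.01]]
```

Call:
carry_out([
  [[-0.2,0.8,3],0],
  [[-0.2,0.6,4],0],
  [[-0.2,0.3,4],0],
  [[-0.1,0.2,4],0],
])

```text
clock: 15.02
position: [0.5526, 0.0837, 0.0447]
ee_rot: [-0.0, 0.999, -0.039, 0.012]
contact_force: [0.1, -2.2, 3.0]
width: 0.059
```

```bash
python3 ws.py .0847 .02 4
```

```text
t 15.02 pos [0.5526 0.0837 0.0447] bottom [0.5534 0.0839 0.0297] yaw -4.48 tz [ 0.025 -0.001 -1.   ] F [ 0.1 -2.2  3. ] w 0.059
n 3 turn 0.0
[[[-0.4,-0.2,3.2],0.01],[[-0.4,-0.2,3.2],0.01],[[-0.4,-0.2,3.2],0.01]]
```

Call:
carry_out([
  [[-0.2,0.4,3],0],
  [[-0.2,0.3,3],0],
  [[-0.1,0.2,3],0],
])

```text
clock: 15.27
position: [0.5531, 0.0825, 0.0375]
ee_rot: [0.0, 0.999, -0.039, 0.013]
contact_force: [-4.0, -3.0, 14.8]
width: 0.0589
```

```bash
python3 ws.py .0838 .018 4
```

```text
t 15.27 pos [0.5531 0.0825 0.0375] bottom [0.5539 0.0826 0.0225] yaw -4.44 tz [ 0.026 -0.001 -1.   ] F [-4.  -3.  14.8] w 0.0589
n 2 turn 0.1
[[[-0.8,-0.5,2.2],0.03],[[-0.8,-0.5,2.2],0.03]]
```

Call:
carry_out([
  [[0,0,-1],0],
  [[0,0,0],0],
  [[0,0,0],0],
  [[0,0,-2],0],
  [[0,0,-15],0],
  [[0,0,-25],0],
  [[0,0,-25],0],
  [[0,0,-15],0],
  [[0,0,-3],0],
], fingers=80)

```text
clock: 16.02
position: [0.5482, 0.0836, 0.123]
ee_rot: [-0.001, 0.999, -0.04, 0.009]
contact_force: [-0.1, -0.5, 0.3]
width: 0.0799
```

Run:
```python
from h import *;from rig import manip
import pickle
for i in range(3): manip.get_image("top")
s=manip.get_state();d=manip.get_image("wrist");pickle.dump((s,d),open("w8.pkl","wb"));cv2.imwrite("pics/w8.png",cv2.resize(d["frame"][80:320,130:430],(750,600)))
print(s["clock"],s["position"],yawof(pose(s)[1]),pose(s)[1].as_matrix()[:,2],s["width"])
```

```text
16.1667 [0.54647968 0.08348014 0.12013031] -4.548154310536669 [ 0.01299746  0.00115362 -0.99991486] 0.07986470907930046
```

View pics/w8.png

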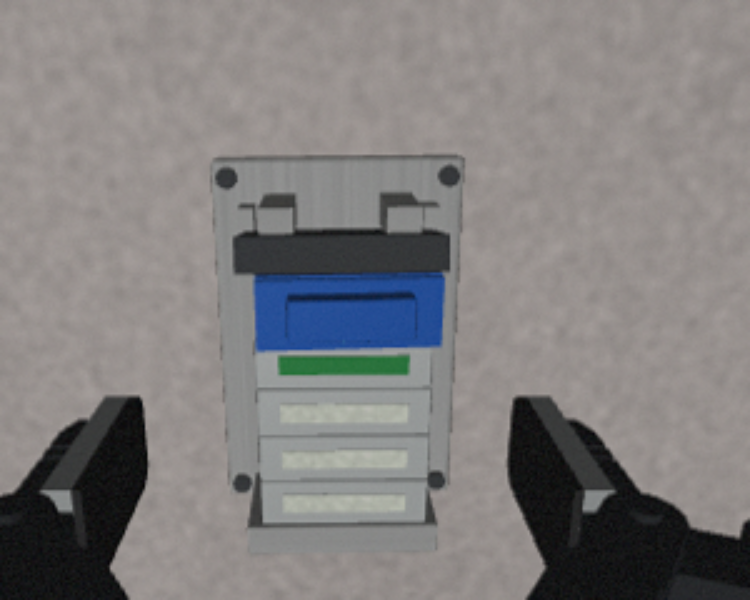

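Run:
```python
from h import *;import pickle
from rig import manip
s,d=pickle.load(open("w8.pkl","rb"));c=wcam(d,s);f=lambda q:(130+q[0]/2.5,80+q[1]/2.5)
for z in(.056,.060,.064,.068):
    P=np.array([plane(c,f(q),z) for q in((255,280),(444,275),(441,346),(257,351))]);print(z,np.linalg.norm(P[1]-P[0]).round(4),np.linalg.norm(P[2]-P[3]).round(4),P.mean(0).round(4),np.degrees(np.arctan2(*(P[1]+P[2]-P[0]-P[3])[[1,0]])).round(2))
R_=np.array([plane(c,f(q),.072) for q in((287,300),(414,299),(415,344),(287,346))]).mean(0);print("ridge",R_)
s=manip.get_state();print(s["position"]);plan(s,(R_[0],R_[1],.095),-4.5,step=10)
```

```text
0.056 0.0607 0.061 [0.5548 0.0845 0.056 ] -3.23
0.06 0.0595 0.0598 [0.5547 0.086  0.06  ] -3.23
0.064 0.0583 0.0587 [0.5546 0.0874 0.064 ] -3.23
0.068 0.0571 0.0575 [0.5545 0.0888 0.068 ] -3.23
ridge [0.55468016 0.08739792 0.072     ]
[0.54596409 0.08343603 0.11947257]
n 3 turn -0.0
[[[2.7,-1.5,8.2],-0.02],[[2.7,-1.5,8.2],-0.02],[[2.7,-1.5,8.2],-0.02]]
```

Call:
carry_out([
  [[2.7,-1.5,5],0],
  [[2.7,-1.5,5],0],
  [[2.7,-1,5],0],
  [[0,0,1],0],
  [[0,0,1],0],
  [[0,0,1],0],
], fingers=0)

```text
clock: 16.72
position: [0.5521, 0.0872, 0.0936]
ee_rot: [-0.0, 0.999, -0.04, 0.0]
contact_force: [0.6, 0.3, 0.5]
width: 0.0068
```

Run:
```python
from h import *;from rig import manip
s=manip.get_state();print(s["position"],s["width"],pose(s)[1].as_matrix()[:,2]);plan(s,(.5546,.0873,.072),-4.5,step=6)
```

```text
[0.55213169 0.08715368 0.09359241] 0.006754182095900005 [ 3.20218008e-04  9.38955273e-04 -9.99999508e-01]
n 4 turn -0.1
[[[0.6,-0.1,5.4],-0.01],[[0.6,-0.1,5.4],-0.01],[[0.6,-0.1,5.4],-0.01],[[0.6,-0.1,5.4],-0.01]]
```

Call:
carry_out([
  [[0.6,0,5],0],
  [[0.6,0,5],0],
  [[0.6,0,5],0],
  [[0.4,0,4],0],
  [[0,0,2],0],
])

```text
clock: 17.13
position: [0.5545, 0.0869, 0.0704]
ee_rot: [-0.0, 0.999, -0.04, 0.0]
contact_force: [-0.3, 0.5, -0.4]
width: 0.0001
```

Call:
carry_out([
  [[0,0,2],0],
  [[0,0,2],0],
])

```text
clock: 17.3
position: [0.5549, 0.0864, 0.0669]
ee_rot: [0.0, 0.999, -0.04, 0.001]
contact_force: [-0.9, -0.8, 5.9]
width: 0.0002
```

Call:
carry_out([
  [[0,0,2],0],
  [[0,0,2],0],
])

```text
clock: 17.47
position: [0.5554, 0.0861, 0.0652]
ee_rot: [0.0, 0.999, -0.039, 0.001]
contact_force: [-4.9, -0.4, 20.3]
width: 0.0
```

Call:
carry_out([
  [[0,0,3],0],
  [[0,0,3],0],
])

```text
clock: 17.63
position: [0.5554, 0.0861, 0.0651]
ee_rot: [0.0, 0.999, -0.039, 0.002]
contact_force: [-6.3, -0.8, 20.7]
width: -0.0004
```

Call:
carry_out([
  [[-0.5,0,4],0],
  [[-0.5,0,4.5],0],
  [[-0.5,0,4.5],0],
])

```text
clock: 17.88
position: [0.5555, 0.0861, 0.0651]
ee_rot: [0.0, 0.999, -0.039, 0.006]
contact_force: [-6.9, -0.6, 29.3]
width: 0.0004
```

Firmly jammed: no movement from 20 to 29 N. Back off and check.

Call:
carry_out([
  [[0,0,-3],0],
  [[0,0,-10],0],
  [[0,0,-25],0],
  [[0,0,-25],0],
  [[0,0,-10],0],
])

```text
clock: 18.3
position: [0.5528, 0.0862, 0.1421]
ee_rot: [0.0, 0.999, -0.039, 0.006]
contact_force: [0.9, -0.1, 1.0]
width: -0.0002
```

Run:
```python
from h import *;from rig import manip
import pickle
for i in range(3): manip.get_image("top")
s=manip.get_state();d=manip.get_image("wrist");pickle.dump((s,d),open("w9.pkl","wb"))
S=manip.get_image("side")
print(s["clock"],s["position"],s["contact_force"])
a=cv2.resize(d["frame"][80:320,130:430],(750,600));b=cv2.resize(S["frame"][175:240,250:315],(195,195),interpolation=cv2.INTER_CUBIC);a[:195,:195]=b
cv2.imwrite("pics/w9.png",a)
```

```text
18.45 [0.55201927 0.0861387  0.13987557] [-0.05392743 -0.05629948 -0.29383655]
```

View pics/w9.png

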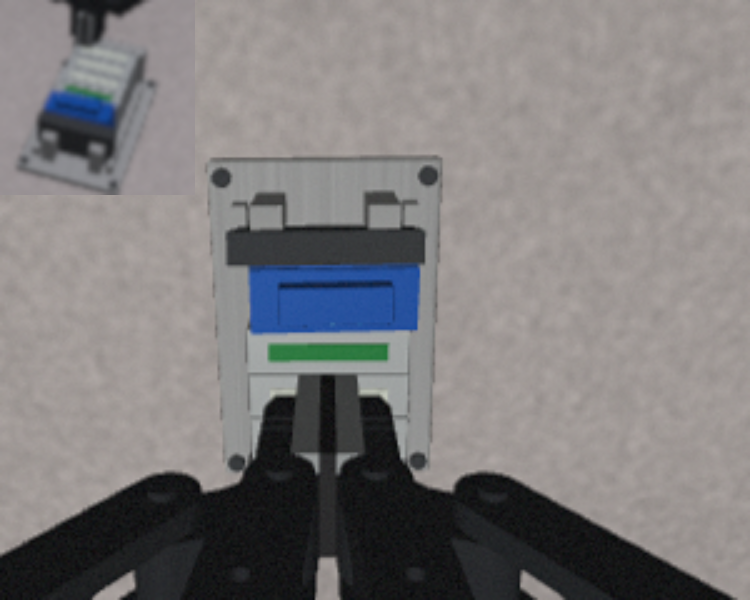

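Call:
carry_out([
  [[0,0,20],0],
  [[0.5,0,25],0],
  [[0.5,0,16],0],
  [[0.5,0,6],0],
  [[0,0,2],0],
])

```text
clock: 18.97
position: [0.5513, 0.0858, 0.0649]
ee_rot: [0.001, 0.999, -0.039, 0.001]
contact_force: [-7.8, -0.1, 43.9]
width: 0.0002
```

Call:
carry_out([
  [[0,0,2],0],
  [[0,0,1.5],0],
])

```text
clock: 19.13
position: [0.5514, 0.0858, 0.0653]
ee_rot: [0.001, 0.999, -0.039, 0.0]
contact_force: [-2.3, -1.1, 8.2]
width: -0.0003
```

Call:
carry_out([
  [[0,0,3],0],
  [[0,0,4],0],
  [[0,0,4],0],
])

```text
clock: 19.38
position: [0.5515, 0.0858, 0.0651]
ee_rot: [0.001, 0.999, -0.039, 0.002]
contact_force: [-7.8, -0.7, 28.4]
width: 0.0001
```

Call:
carry_out([
  [[0,0,-3],0],
  [[0,0,-15],0],
  [[0,0,-30],0],
  [[0,0,-30],0],
  [[0,-10,-10],0],
  [[0,0,0],0],
])

```text
clock: 19.88
position: [0.5502, 0.0958, 0.1571]
ee_rot: [0.001, 0.999, -0.039, -0.001]
contact_force: [0.1, -0.0, 0.5]
width: 0.0001
```

Run:
```python
from h import *;from rig import manip
for i in range(3): manip.get_image("top")
s=manip.get_state();d=manip.get_image("wrist");c=wcam(d,s);cv2.imwrite("pics/w10.png",cv2.resize(d["frame"][80:320,130:430],(750,600)))
print(s["clock"],s["position"],s["contact_force"],s["qd"])
```

```text
20.0333 [0.54813083 0.0944305  0.15399554] [ 0.71962225 -0.21641558 -0.88762428] [-0.00352988  0.01254924  0.02176073  0.00339435  0.00273226  0.00125927]
```

Run:
```python
from h import *;from rig import manip
s=manip.get_state();d=manip.get_image("wrist");c=wcam(d,s);h=cv2.cvtColor(d["frame"],cv2.COLOR_BGR2HSV)
for nm,lo,hi,z in(("blue",(105,150,30),(130,255,255),.057),("green",(45,80,50),(90,255,255),.054)):
    ys,xs=np.nonzero(cv2.inRange(h,lo,hi));W=np.array([plane(c,p,z)[:2] for p in np.c_[xs,ys]]);v=np.linalg.svd(W-W.mean(0),full_matrices=False)[2][0]
    m=W.mean(0);print(nm,m,"line x",.5535+(m[1]-.0983)*.075,"yaw",np.degrees(np.arctan(v[1]/v[0])),len(xs))
manip.sign_off()
```

```text
blue [0.56684104 0.07569985] line x 0.5518049885944136 yaw -41.700100238476615 1628
green [0.72906495 0.05176241] line x 0.5500096806241003 yaw -4.7665545979902415 1224
the job is handed in; nothing more can be done
```

The spare cassette stands in the frame with the row closed up. The blue wedge is pressed into the last gap, narrow end down and slope to slope, and the job is handed in at about 20 s. I can't confirm the final result. The system gives no verdict, and my last check before handing in failed.

**Row:** I lowered the spare between the rails and pushed it towards the stop until it stopped moving, at about 5 N. A picture after letting go showed all four cassettes touching and upright.

**Wedge:** I let go of it in the gap, then pressed the ridge with closed fingers. It stopped moving from 20 N up to 29 N. Its ridge top was at about 65 mm, so its underside is about 9 mm above the frame floor (the limit is 14 mm). After backing off I pressed again and met it at the same height, so it had stayed put without me.

**Results that failed or fell short:**
- **Last check:** the colour measurement just before handing in was useless, because the masks picked up other blue and green things in view. I handed in within the same script, and I had used up my 12 pictures, so I never saw the state after the second press.
- **Wedge alignment:** the last picture, taken between the two presses, showed the wedge about 2.5 mm off centre towards +x (the limit is 5 mm) and turned about 1°.
- **Press force:** the second press briefly read 44 N, through the fingertips only. The 40 N limit is stated for the arm and the gripper's body, so I believe this doesn't count against it.
- **Holding force:** I couldn't measure the force between wedge and spare (5 N needed). I only inferred it from the wedge staying jammed.
- **Other things on the bench:** I didn't re-measure the yellow wedge, bottle, jar or box, but my moves stayed away from them.

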